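Open the dry-gas purge valve by two turns

TASK

Get the bench's dry-gas purge ready: first pull the blue blanking cap straight up off its outlet as far as its guide post lets it go, leaving the yellow cap pressed on. Then wind the red valve wheel clockwise until it is shut against its stop, and from the stop wind it back exactly two full turns counter-clockwise. Finish still gripping its black crank handle there, with the wheel at rest; leave everything else on the bench where it is.

Things in the scene. Friction and masses are not known exactly. Their poses are not given: they have to be found in the camera images.
- valve_wheel (a joint): Angle of the red valve wheel in rad, counted over whole turns: 0 = shut, on its hard stop; grows counter-clockwise seen from above (opening), 2 pi a turn; two turns open is 12.57; a second stop lies at 20.4. Starts 0.4 to 1.1 turns open. Turns about a vertical axis against steady friction of 0.10 N m (2 N at the crank handle), stays where left, does not rise or sink.
- wheel_center (a point): Centre of the red three-spoked wheel, on its axis, in the rim's middle plane, 85 mm above the bench. Rim circle 50 mm in radius, of 12 mm round bar (its top 6 mm above this point); hub 24 mm across, at most 13 mm above this point. Under it a brass valve body on a fixed round grey foot, 152 mm across, 12 mm thick.
- crank_handle: Black upright cylindrical crank handle on the rim, 22 mm in diameter, 46 mm long. It spins freely on its own pin, so a gripper holding it from above need not turn as the wheel goes round. Origin: its centre, half-way up, 50 mm from the wheel's axis, 34 mm above wheel_center (119 mm above the bench); z up. Its lower end is 5 mm above the top of the rim.
- stop_mark (a point): Small white mark (15 x 7 mm) on the grey foot, 66 mm out from the wheel's axis. The crank handle stands in line with it, seen from above, when the wheel is shut on its stop and again after each full turn.
- cap_blue (a joint): How far the blue cap is pulled up, in m: 0 = pressed on, 0.030 = fully up, at the collar of the guide post. Held by steady friction of 5 N all along, it stays where it is left and cannot turn.
- cap_blue_grip (a point): Middle of the blue cap's round grip, 24 mm in diameter, 28 mm long; 60 mm above the bench when pressed on; its top is 16 mm higher. Below: a 30 mm skirt, 18 mm high, on a fixed block 85 (x) by 56 (y) by 30 mm high. Its x points to its steel guide post, 36 mm away, 8 mm thick (collar 12 mm), top 90 mm above the bench. Put fingers on its y sides.
- cap_yellow (a joint): The same for the yellow cap on its own outlet: 0 = pressed on. It must stay on.
- cap_yellow_grip (a point): The same point of the yellow cap, of the same shape. The two outlets stand side by side, 100 mm or more apart, either one on the left.
- adapter_center (a point): Centre of a small upright brass adapter, 24 mm in diameter, 38 mm high, loose. To be left alone.
- wrench_grip (a point): Grip of a loose open-ended wrench, 150 mm long, lying flat. To be left alone.
- driver_grip (a point): Grip of a loose screwdriver, 170 mm long, lying flat. To be left alone.
- mouse_center (a point): Middle of a black computer mouse, 110 x 60 x 32 mm, loose. To be left alone.
- calkit_center (a point): Centre of an upright steel calibration load, 28 mm in diameter, 45 mm high, loose. To be left alone.
Not all that is in view belongs to the job. What is shaped like the part that bears cap_blue but purple is not meant. Of the things that look like the part that bears valve_wheel, the smaller one is meant.

How it is judged:
By the outcome, as a careful person would: the job done as asked, in the order asked, and still so for the second after the job is handed in, while the arm keeps its last pose, push and grip.
It also fails if it takes over 72 s, if anything falls off the work surface, if the arm or the gripper's body presses on something with over 40 N, if the wrist force passes 120 N, or if a joint passes its speed limit or range.

ROBOT

A 6-joint arm with a two-finger parallel gripper is mounted at the origin on the work surface. World frame = base frame: x ahead of the robot, y to its left, z up, the work surface at z = 0. Lengths are in m, angles in rad, forces in N, time in s.
With the tool pointing down it reaches from about 0.375 to 0.975 m from the base axis. Payload 3.8 kg.
Tool frame: the origin (TCP) lies midway between the tips of the shut fingers; the grasp point (between the pads) lies 19 mm behind it; z points along the fingers, y is the line along which they close (so a half turn about z gives the same grasp; the last joint's range is limited). The gripper opens to 88 mm and grips with 3 to 60 N. Pads are 18 mm wide; open, the fingers measure 123 mm over their backs; the gripper's body (75 mm by 187 mm) begins 45 mm behind the grasp point.
Start: joints at [1.133, 0.264, 1.604, -0, 1.274, -0.037], TCP at [0.263, 0.622, 0.239] pointing down, gripper open.
Joint ranges: [-2.63, 2.63], [-0.94, 2.18], [0.31, 2.57], [-1.31, 4.45], [0, 2.66], [-2.55, 2.55]. Speed limits (rad/s): [2.57, 2.57, 3.14, 3.14, 3.14, 3.14].

INTERFACE

Orientations are given as a rotation vector (axis times angle).
In Python, from workcell import status, vision, order gives the robot as it stands.
- The arm moves only by the tool step_arm, never from a script. Its argument "plan" is a list of rows, each a list of 4 numbers: the shift along the tool's x, y, z each as a share of 0.4 m, from -1 to 1, then the turn about the tool's z as a share of pi/2 rad, from -1 to 1. In form: [[x, y, z, roll], ...]. A call has 1 to 10 rows; each row is the pose to reach, as a shift and turn from the pose commanded when the call began, along the tool's axes at that moment; what a row does not reach only later rows make up. A row lasts 1/10 s, in which the tool goes at most 50 mm and 8.59 degrees, less where a joint would pass 70% of its speed; a pose out of reach is approached as far as the arm can. A call with a number of a shift or a turn outside -1 to 1 is refused whole. A call with a gripper value outside its range is refused whole. "jaw" is the closure, from -1 (fully open) to 1 (shut), so that 0 is half open, set as the call begins (left out, the last holds). The fingers move at their own pace and stop on an object; "squeeze" is the grip in N (left out, the last holds). Time passes only in rows, so rows that repeat a pose let the fingers close. It gives the time, the measured TCP pose, the force, the opening and the grip force at its end, in the units of the state.
- status.observe(): the state, without advancing time (a new reading comes with each control period).
- vision.grab_frame(name): name is "scene" or "side" or "wrist"; returns the picture (384x512x3 uint8, red, green, blue); there is no depth.
- vision.get_calibration(name): a dict with "fx", "fy", "cx", "cy" (pixels), "cam_to_world" (4x4, takes a point from camera to world coordinates). Camera axes: x right, y up, looking along -z (the intrinsics and any distortion apply to the point x, -y, -z); pixel columns grow to the right and rows downward; lengths in m; the calibration is good to about 2 mm. A picture is of the moment at which its call begins: read the wrist's pose just before it. get_calibration takes no time and is no camera call; for the wrist camera it gives the pose at the moment of the call.
- order.hand_in(): hands the job in; it is judged then, once.
The state is a dict: "t": time; "joint_positions": joint angles; "joint_velocities": joint speeds; "joint_torque": joint torques, N m; "ee_pos": TCP position; "orientation": TCP orientation; "contact_force": force on the tool from outside, world axes, zero at the start; "ft_torque": the same for the moment, N m; "width": opening from 0.0 (shut) to 1.0 (fully open); "grasp_force": force on a finger pad.
Only numpy, scipy, OpenCV 4.12 (cv2) and the standard library are available. Lean on these libraries where they do the work, as an engineer would, in place of code of your own. Each camera call takes 0.05 s, during which the arm holds its last target. There are 200 camera calls.

## Working session

There is one attempt and no reset: what is moved stays moved. The work goes in short steps, Python scripts to look and compute and a tool call to move; the robot and the scene stay as the last step left them, time stands still between calls to the robot, and variables do not carry over. Pictures are saved under pics/ and viewed, at most 10 in all, crops included, and the job is handed in when it is done.

Besides the shell and the picture viewer there is one more tool, called after "Call:" as name(argument=value, ...), one argument or row to a line, values as JSON. step_arm: Moves the arm, as the interface text tells. Shift numbers are shares of 0.4 m and turn numbers shares of pi/2 rad, none past 1 either way. Its arguments: {"type":"object","properties":{"plan":{"type":"array","items":{"type":"array","items":{"type":"number","minimum":-1,"maximum":1}}},"jaw":{"type":"number"},"squeeze":{"type":"number"}},"required":["plan"]}

```bash
mkdir -p pics
cat > h.py <<'E'
import numpy as np, cv2
from workcell import status, vision, order
def grab(n,f):
    c=vision.get_calibration(n); im=vision.grab_frame(n); cv2.imwrite('pics/'+f,im[...,::-1]); np.save('pics/'+f+'.npy',im); return im,c
def pt(c,u,v,z):
    T=np.array(c['cam_to_world']); d=T[:3,:3]@np.array([(u-c['cx'])/c['fx'],-(v-c['cy'])/c['fy'],-1]); o=T[:3,3]
    return o+d*(z-o[2])/d[2]
def proj(c,p):
    T=np.array(c['cam_to_world']); q=T[:3,:3].T@(np.array(p)-T[:3,3]); return np.array([c['cx']+c['fx']*q[0]/-q[2], c['cy']-c['fy']*q[1]/-q[2]])
E
python3 - <<'E'
from h import *
print(status.observe())
a,c=grab('scene','s1.png'); b,d=grab('side','d1.png')
print({k:v for k,v in c.items()}); print(d)
cv2.imwrite('pics/both.png',cv2.resize(np.vstack([a,b])[...,::-1],None,fx=.78,fy=.78))
cv2.imwrite('pics/s1b.png',cv2.resize(a[...,::-1],(800,600)))
E
```

```text
{'t': 0.0, 'joint_positions': array([ 1.13312065e+00,  2.64748605e-01,  1.60535347e+00, -9.13330886e-06,
        1.27369791e+00, -3.68895211e-02]), 'joint_velocities': array([-0.00134876,  0.00171556, -0.0017248 , -0.00174154,  0.00015799,
       -0.00042735]), 'joint_torque': array([-2.18311689e-03, -5.02102411e+01, -3.56875956e+01,  7.25864084e-02,
        2.93027528e-02, -1.48885219e-04]), 'ee_pos': array([0.26304574, 0.62087283, 0.23740215]), 'orientation': array([-0.62524226, -3.07822329,  0.0033728 ]), 'contact_force': array([ 0.24743369, -0.58111785,  0.06373876]), 'ft_torque': array([0.04622006, 0.0189139 , 0.0040371 ]), 'grasp_force': 0.0, 'width': 1.0010690241881888}
{'fx': 377.4413295213906, 'fy': 377.4413295213906, 'cx': 258.9694426775414, 'cy': 195.21320627592712, 'cam_to_world': array([[-6.58981484e-01, -3.98712303e-01,  6.37786722e-01,
         1.17742824e+00],
       [ 7.52159152e-01, -3.49447512e-01,  5.58697634e-01,
         5.83261550e-01],
       [ 1.13362593e-04,  8.47888516e-01,  5.30174548e-01,
         6.48205411e-01],
       [ 0.00000000e+00,  0.00000000e+00,  0.00000000e+00,
         1.00000000e+00]])}
{'fx': 449.50389303304695, 'fy': 449.50389303304695, 'cx': 251.4174620957014, 'cy': 188.23688761998295, 'cam_to_world': array([[ 0.76488313,  0.31911743, -0.55956935, -0.12344123],
       [-0.64408831,  0.39262642, -0.6565019 , -0.7528614 ],
       [ 0.01020051,  0.86255931,  0.50585313,  0.66327346],
       [ 0.        ,  0.        ,  0.        ,  1.        ]])}
```

View pics/s1b.png

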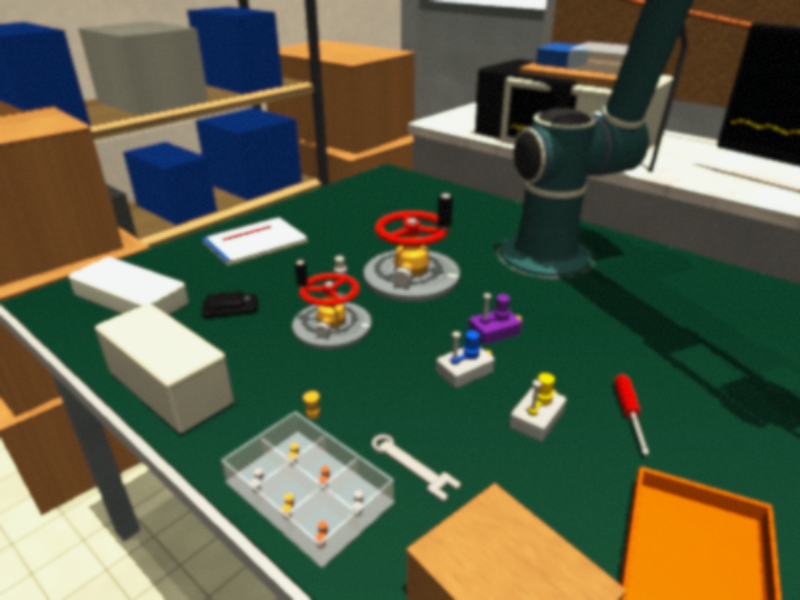

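View pics/d1.png

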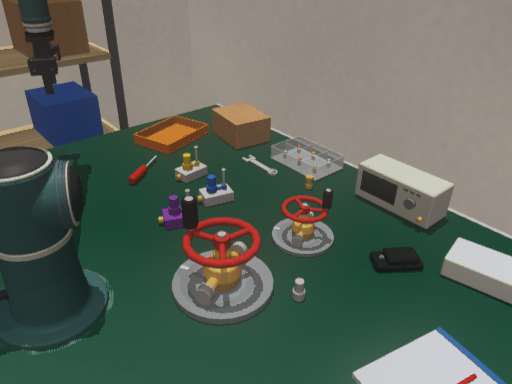

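The scene shows the small wheel hub at about (329,288) in the 800-px view, with its black handle at (301,272), the blue cap at (472,343) and its post at (456,345). In the side view the hub is at (305,209), the handle at (327,199), the blue cap at (212,184), the post top at (224,171) and the yellow cap at (187,161).

Run:
```python
from h import *
c=vision.get_calibration('scene'); d=vision.get_calibration('side')
s=.64
print('wheel',pt(c,329*s,287*s,.09),pt(d,305,209,.09))
print('handle',pt(c,301*s,272*s,.119),pt(d,327,199,.119))
print('mark',pt(c,366*s,324*s,.012))
print('blue',pt(c,472*s,341*s,.065),pt(d,212,184,.065))
print('bluepost',pt(c,456*s,333*s,.09),pt(d,224,170,.09))
print('yel',pt(c,546*s,384*s,.065),pt(d,187,161,.065))
print('yelpost',pt(c,536*s,383*s,.09),pt(d,196,148,.09))
for n,T in (('scene',c),('side',d)):
  im=np.load('pics/%s1.png.npy'%n[1 if n=='side' and 0 else 0].replace('s','s')) if n=='scene' else np.load('pics/d1.png.npy')
  h=cv2.cvtColor(im,cv2.COLOR_RGB2HSV)
  m=cv2.inRange(h,(105,150,60),(125,255,255))
  k,l,st,ce=cv2.connectedComponentsWithStats(m)
  print(n,[(st[i].tolist(),ce[i].round(1).tolist()) for i in range(1,k) if 30<st[i,4]<900])
R=cv2.Rodrigues(status.observe()['orientation'])[0]; print(R.round(3))
w=vision.get_calibration('wrist'); print(w)
```

```text
wheel [ 0.55151144 -0.15378481  0.09      ] [ 0.54619844 -0.1615747   0.09      ]
handle [ 0.58070782 -0.19559617  0.119     ] [ 0.58236348 -0.1940599   0.119     ]
mark [ 0.51347798 -0.09775294  0.012     ]
blue [0.4871407  0.13077175 0.065     ] [0.47109641 0.10706184 0.065     ]
bluepost [0.51561516 0.1168285  0.09      ] [0.5159554  0.11251658 0.09      ]
yel [0.50484411 0.28281302 0.065     ] [0.49355708 0.26290303 0.065     ]
yelpost [0.54136027 0.28344969 0.09      ] [0.53509123 0.27534393 0.09      ]
scene [([344, 28, 22, 14, 223], [354.2, 34.2]), ([289, 210, 19, 22, 174], [301.0, 220.1])]
side [([206, 174, 20, 18, 152], [211.8, 183.4]), ([437, 327, 69, 57, 354], [471.5, 356.8])]
[[-0.921  0.39  -0.001]
 [ 0.39   0.921 -0.002]
 [ 0.    -0.002 -1.   ]]
{'fx': 282.7844788101934, 'fy': 282.7844788101934, 'cx': 256.25476037529216, 'cy': 191.2011366148722, 'cam_to_world': array([[ 0.38866903, -0.8734469 , -0.29330342,  0.18755873],
       [ 0.92137615,  0.36791677,  0.12531258,  0.65341039],
       [-0.00154264, -0.3189479 ,  0.94777099,  0.38300269],
       [ 0.        ,  0.        ,  0.        ,  1.        ]])}
```

Call:
step_arm(
  plan=[
    [-0.99,-0.947,0,-0.256],
    [-0.99,-0.947,0,-0.256],
    [-0.99,-0.947,0,-0.256],
    [-0.99,-0.947,0,-0.256],
    [-0.99,-0.947,0,-0.256],
    [-0.99,-0.947,0,-0.256],
    [-0.99,-0.947,0,-0.256],
    [-0.99,-0.947,0,-0.256],
    [-0.99,-0.947,0,-0.256],
    [-0.99,-0.947,0,-0.256],
  ],
)

```text
t: 1.1
ee_pos: [0.4613, 0.1603, 0.2385]
orientation: [0.002, -3.142, -0.0]
contact_force: [0.4, 0.5, 0.3]
width: 0.998
grasp_force: 0.0
```

Call:
step_arm(
  plan=[
    [-0.04,-0.1,0,0],
    [-0.04,-0.1,0,0],
    [-0.04,-0.1,0,0],
    [-0.04,-0.1,0,0],
  ],
  jaw=-0.2,
)

```text
t: 1.5
ee_pos: [0.4767, 0.1231, 0.2384]
orientation: [0.003, -3.141, -0.001]
contact_force: [-0.2, 0.3, 0.0]
width: 0.661
grasp_force: 0.0
```

Run:
```python
from h import *
print(status.observe()['ee_pos'])
a,c=grab('wrist','w1.png')
cv2.imwrite('pics/w1b.png',cv2.resize(a[...,::-1],(800,600),interpolation=cv2.INTER_CUBIC))
```

```text
[0.47672017 0.12305327 0.23837487]
```

View pics/w1b.png

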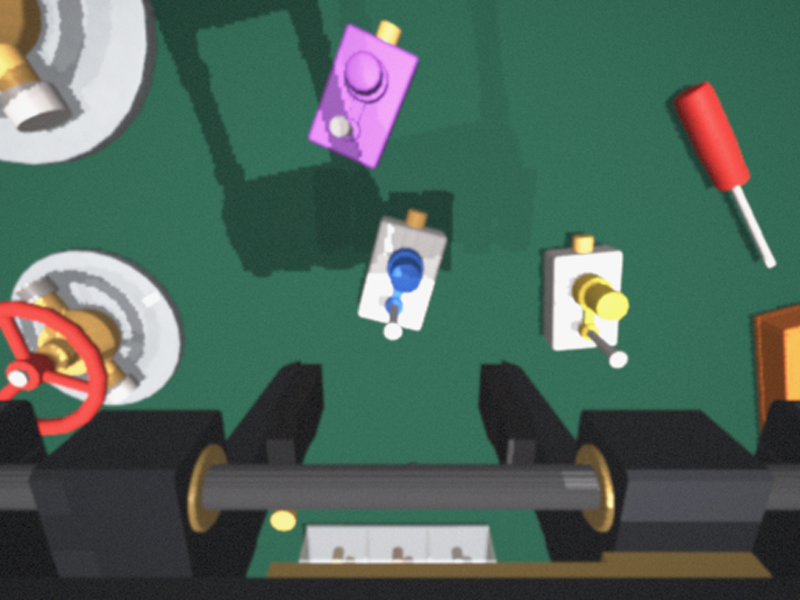

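The wrist picture shows the blue cap's top at about (407,265) in the 800-px view and its post top at (393,331). The small wheel's hub is at (20,377) and its stop mark at (151,299).

Run:
```python
from h import *
a=np.load('pics/w1.png.npy'); c=vision.get_calibration('wrist'); s=.64
h=cv2.cvtColor(a,cv2.COLOR_RGB2HSV); m=cv2.inRange(h,(105,150,60),(125,255,255)); m[:,:200]=0
k,l,st,ce=cv2.connectedComponentsWithStats(m); print([(st[i].tolist(),(ce[i]/s).round(1).tolist()) for i in range(1,k) if st[i,4]>30])
P=lambda u,v,z: pt(c,u*s,v*s,z).round(4)
print('bluetop',P(407,263,.076),'grip mid',P(407,269,.06))
p=P(393,331,.09);print('post',p)
q=[P(384,217,.03),P(446,233,.03),P(420,329,.03),P(359,312,.03)];print('block',q,np.mean(q,0))
e=(q[2]+q[3]-q[0]-q[1])/2; print(np.linalg.norm(e),np.degrees(np.arctan2(e[1],e[0])))
print('purple',P(365,75,.076),P(340,126,.09))
print('hub',P(20,377,.098),'mark',P(151,299,.012),'bighub foot',P(30,30,.01))
```

```text
[([249, 160, 21, 27, 443], [404.7, 269.7])]
bluetop [0.471  0.1282 0.076 ] grip mid [0.4796 0.1285 0.06  ]
post [0.5178 0.1183 0.09  ]
block [array([0.4449, 0.1103, 0.03  ]), array([0.4575, 0.1601, 0.03  ]), array([0.541 , 0.1407, 0.03  ]), array([0.5255, 0.0883, 0.03  ])] [0.492225 0.12485  0.03    ]
0.08462087508410672 -14.159407034697455
purple [0.3498 0.1007 0.076 ] [0.3804 0.0856 0.09  ]
hub [ 0.5517 -0.1523  0.098 ] mark [ 0.5207 -0.0978  0.012 ] bighub foot [ 0.3112 -0.1518  0.01  ]
```

Call:
step_arm(
  plan=[
    [-0.01,0.0125,0.15,0.08],
    [-0.01,0.0125,0.25,0.158],
    [-0.01,0.0125,0.346,0.158],
    [-0.01,0.0125,0.346,0.158],
    [-0.01,0.0125,0.346,0.158],
    [-0.01,0.0125,0.346,0.158],
  ],
)

```text
t: 2.15
ee_pos: [0.4831, 0.1285, 0.1029]
orientation: [0.384, 3.114, 0.002]
contact_force: [-0.2, 0.0, 0.1]
width: 0.598
grasp_force: 0.0
```

Run:
```python
from h import *
print(status.observe()['ee_pos'])
a,c=grab('wrist','w2.png'); 
im=a[...,::-1].copy()
for p in ([.4805,.128,.076],[.5154,.1192,.09]): cv2.circle(im,tuple(int(round(x)) for x in proj(c,p)),2,(0,0,255),-1)
cv2.imwrite('pics/w2b.png',cv2.resize(im,(800,600),interpolation=cv2.INTER_CUBIC))
```

```text
[0.48313719 0.12848168 0.10290733]
```

View pics/w2b.png

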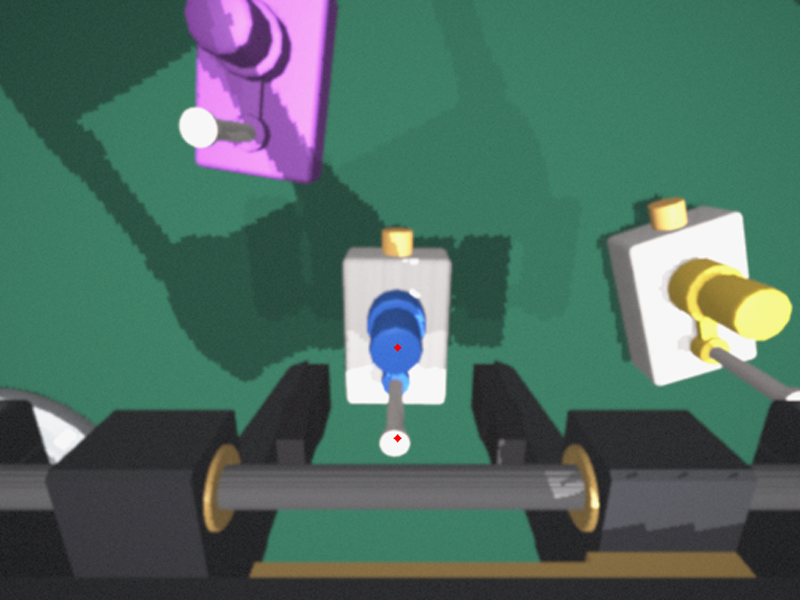

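The red marks at the predicted cap top (397,348) and post top (397,438) sit on the cap and post, and the cap lies between the fingers. I'll descend and grip.

Call:
step_arm(
  plan=[
    [0.006,0,0.06,0],
    [0.006,0,0.127,0],
    [0.006,0,0.127,0],
    [0.006,0,0.127,0],
  ],
)

```text
t: 2.6
ee_pos: [0.4799, 0.1282, 0.0511]
orientation: [0.386, 3.116, 0.001]
contact_force: [0.6, 0.2, 0.2]
width: 0.599
grasp_force: 0.0
```

Call:
step_arm(
  plan=[
    [0,0,0,0],
    [0,0,0,0],
    [0,0,0,0],
    [0,0,0,0],
    [0,0,0,0],
    [0,0,0,0],
    [0,0,0,0],
  ],
  jaw=1,
  squeeze=25,
)

```text
t: 3.3
ee_pos: [0.4794, 0.1273, 0.0503]
orientation: [0.386, 3.117, -0.002]
contact_force: [-0.9, -4.0, 5.7]
width: 0.264
grasp_force: 25.0
```

Call:
step_arm(
  plan=[
    [0,0,-0.012,0],
    [0,0,-0.024,0],
    [0,0,-0.036,0],
    [0,0,-0.048,0],
    [0,0,-0.06,0],
    [0,0,-0.068,0],
    [0,0,-0.072,0],
    [0,0,-0.075,0],
    [0,0,-0.075,0],
  ],
)

```text
t: 4.2
ee_pos: [0.4792, 0.1273, 0.0793]
orientation: [0.386, 3.117, -0.001]
contact_force: [3.0, -4.1, -2.5]
width: 0.262
grasp_force: 25.0
```

Call:
step_arm(
  plan=[
    [0,0,-0.004,0],
    [0,0,-0.008,0],
    [0,0,-0.01,0],
    [0,0,-0.01,0],
  ],
)

```text
t: 4.6
ee_pos: [0.479, 0.1272, 0.0807]
orientation: [0.386, 3.117, -0.001]
contact_force: [11.1, -2.0, -22.5]
width: 0.26
grasp_force: 25.0
```

Call:
step_arm(
  plan=[
    [0,0,0.004,0],
    [0,0,0.004,0],
    [0,0,0.004,0],
    [0,0,0.004,0],
    [0,0,0.004,0],
  ],
  jaw=-0.2,
)

```text
t: 5.1
ee_pos: [0.4791, 0.1281, 0.0824]
orientation: [0.387, 3.117, 0.001]
contact_force: [0.6, 0.4, -0.3]
width: 0.601
grasp_force: 0.0
```

Call:
step_arm(
  plan=[
    [0,0,-0.05,0],
    [0,0,-0.12,0],
    [0,0,-0.24,0],
    [0,0,-0.36,0],
    [0,0,-0.42,0],
    [0,0,-0.42,0],
  ],
)

```text
t: 5.7
ee_pos: [0.4818, 0.1287, 0.2555]
orientation: [0.385, 3.108, 0.005]
contact_force: [0.7, -0.4, -0.8]
width: 0.601
grasp_force: 0.0
```

Run:
```python
from h import *
o=status.observe();print(o['ee_pos'],o['joint_positions'])
print(cv2.Rodrigues(o['orientation'])[0].round(3))
a,c=grab('scene','s3.png'); b,d=grab('side','d3.png')
for p in ([.4805,.128,.076],[.4805,.128,.106]): print(proj(c,p),proj(d,p))
A=cv2.resize(a[150:290,180:380],(800,560),interpolation=3)[:,:400]
x=cv2.resize(a[190:250,275:325],(400,480),interpolation=3); y=cv2.resize(b[155,:][None] if 0 else b[150:210,185:235],(400,480),interpolation=3)
cv2.imwrite('pics/cap.png',np.hstack([x,y])[...,::-1])
```

```text
[0.48183665 0.1286715  0.25547922] [ 2.10921010e-01 -9.12934785e-02  1.95704458e+00  1.30446661e-04
  1.26575337e+00 -1.11316954e+00]
[[-0.97   0.244  0.01 ]
 [ 0.244  0.97   0.002]
 [-0.009  0.005 -1.   ]]
[302.94545577 213.36663901] [210.14676051 176.3743944 ]
[303.65591545 203.92526329] [209.73883216 166.5159428 ]
```

View pics/cap.png

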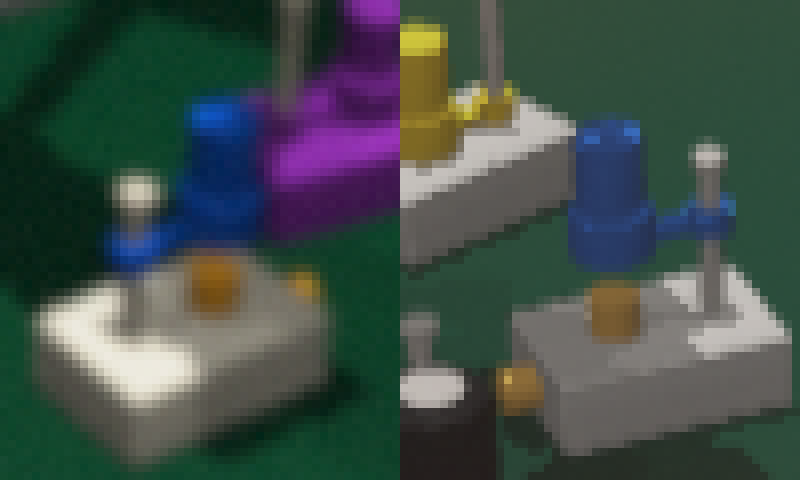

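The cap is fully up: its top is at crop (222,115), which is scene row 204 as predicted. The yellow cap is still on. Next is the wheel.

Call:
step_arm(
  plan=[
    [-0.341,-0.659,0,0],
    [-0.341,-0.659,0,0],
    [-0.341,-0.659,0,0],
    [-0.341,-0.659,0,0],
    [-0.341,-0.659,0,0],
    [-0.341,-0.659,0,0],
    [-0.341,-0.659,0,0],
    [-0.341,-0.659,0,0],
    [-0.341,-0.659,0,0],
  ],
)

```text
t: 6.7
ee_pos: [0.5456, -0.1597, 0.2479]
orientation: [-0.386, -3.114, -0.002]
contact_force: [0.2, 0.9, -0.8]
width: 0.599
grasp_force: 0.0
```

Run:
```python
from h import *
o=status.observe();print(o['ee_pos'],o['joint_positions'])
a,c=grab('wrist','w4.png'); im=a[...,::-1].copy()
np.save('pics/w4c.npy',c,allow_pickle=True)
cv2.imwrite('pics/w4b.png',cv2.resize(im,(800,600),interpolation=cv2.INTER_CUBIC))
```

```text
[ 0.54561676 -0.15973189  0.24794731] [-3.28963707e-01  5.98408387e-02  1.82208252e+00  6.21670192e-04
  1.26332824e+00 -1.65351519e+00]
```

View pics/w4b.png

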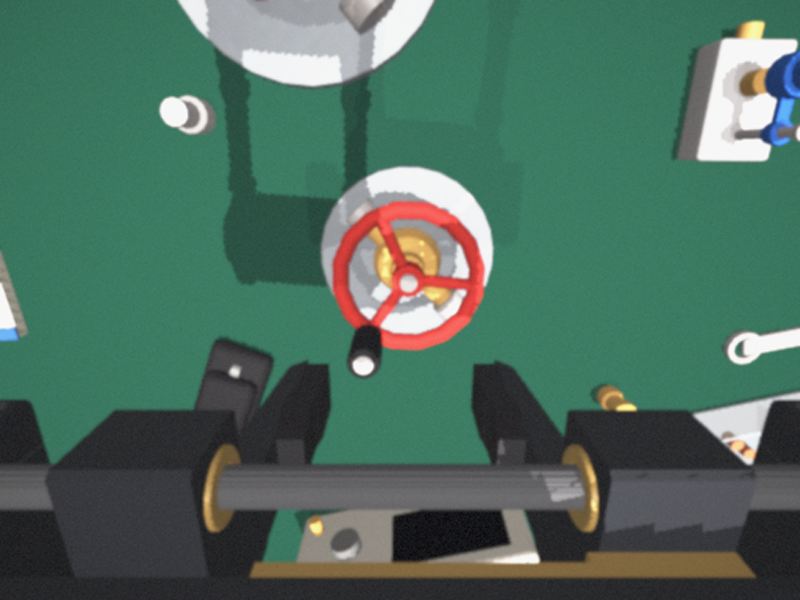

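The wrist picture shows the red wheel with its rim spanning (333–485, 201–350), the hub at (408,283) and the handle top at (362,365).

Run:
```python
from h import *
from scipy.optimize import least_squares
a=np.load('pics/w4.png.npy'); c=np.load('pics/w4c.npy',allow_pickle=True).item(); s=.64
h=cv2.cvtColor(a,cv2.COLOR_RGB2HSV); m=cv2.inRange(h,(0,150,70),(8,255,255))|cv2.inRange(h,(172,150,70),(180,255,255))
k,l,st,ce=cv2.connectedComponentsWithStats(m); i=1+np.argmax(st[1:,4]); print(st[i])
hu=cv2.convexHull(np.argwhere(l==i)[:,::-1].astype(np.int32))[:,0]
W=np.array([pt(c,u,v,.085) for u,v in hu])[:,:2]
r=least_squares(lambda p:np.hypot(*(W-p[:2]).T)-p[2],[.55,-.155,.056],loss='soft_l1',f_scale=.001); print('rim',r.x)
ht=pt(c,362*s,365*s,.142); hub=pt(c,408*s,283*s,.098); print('handle',ht,'hub',hub)
C=r.x[:2]; v=ht[:2]-C; print(np.hypot(*v),np.degrees(np.arctan2(v[1],v[0])))
for q in ([.5207,-.0978],[.5135,-.0978]): w=np.array(q)-C; print('mark',np.hypot(*w),np.degrees(np.arctan2(w[1],w[0])))
```

```text
[ 214  129   95   95 3043]
rim [ 0.5528825  -0.15568511  0.05497702]
handle [ 0.58455714 -0.1941196   0.142     ] hub [ 0.55192521 -0.15544756  0.098     ]
0.04980454691886602 -50.50738203995872
mark 0.0662298955451602 119.07283911093528
mark 0.07001190708098765 124.22966517933726
```

Call:
step_arm(
  plan=[
    [-0.115,-0.06,0.1,0],
    [-0.115,-0.06,0.2,0],
    [-0.115,-0.06,0.2,0],
    [-0.115,-0.06,0.2,0],
    [-0.115,-0.06,0.2,0],
    [-0.115,-0.06,0.2,0],
  ],
)

```text
t: 7.35
ee_pos: [0.5868, -0.1952, 0.1729]
orientation: [0.385, 3.114, -0.001]
contact_force: [0.2, -0.3, -0.4]
width: 0.593
grasp_force: 0.0
```

Call:
step_arm(
  plan=[
    [0.006,0.001,0.08,0],
    [0.006,0.001,0.15,0],
    [0.006,0.001,0.172,0],
    [0.006,0.001,0.172,0],
    [0.006,0.001,0.172,0],
  ],
)

```text
t: 7.85
ee_pos: [0.5844, -0.1949, 0.103]
orientation: [0.386, 3.115, -0.001]
contact_force: [0.2, 0.7, 0.6]
width: 0.602
grasp_force: 0.0
```

Call:
step_arm(
  plan=[
    [0,0,0,0],
    [0,0,0,0],
    [0,0,0,0],
    [0,0,0,0],
    [0,0,0,0],
    [0,0,0,0],
    [0,0,0,0],
  ],
  jaw=1,
  squeeze=30,
)

```text
t: 8.55
ee_pos: [0.5835, -0.1945, 0.1016]
orientation: [0.387, 3.117, 0.0]
contact_force: [-1.4, 1.3, 3.4]
width: 0.239
grasp_force: 30.0
```

```bash
cat > arc.py <<'E'
# tool-axis shares for an arc about C, from angle a0 by da per row; offset = TCP - point on circle at a0 (slips in x)
import sys; from h import *
C=np.array([.5525,-.1556]); a0,da,n=map(float,sys.argv[1:4]); 
o=status.observe(); p=o['ee_pos'][:2]-C; R=cv2.Rodrigues(o['orientation'])[0]
print('tcp',o['ee_pos'].round(4),'r %.4f ang %.2f'%(np.hypot(*p),np.degrees(np.arctan2(p[1],p[0]))),'F',o['contact_force'].round(1),'w',o['width'])
f=lambda a:.05*np.array([np.cos(np.radians(a)),np.sin(np.radians(a))])
print([[round(float(x),4) for x in (R.T@np.r_[f(a0+da*(i+1))-f(a0),0]/.4)[:2]]+[0,0] for i in range(int(n))])
E
python3 arc.py -50.5 -12 10
```

```text
tcp [ 0.5835 -0.1945  0.1016] r 0.0497 ang -51.42 F [-1.4  1.3  3.4] w 0.239183137706946
[[0.0176, -0.0193, 0, 0], [0.0388, -0.0345, 0, 0], [0.0628, -0.045, 0, 0], [0.0884, -0.0503, 0, 0], [0.1145, -0.0501, 0, 0], [0.14, -0.0445, 0, 0], [0.1638, -0.0338, 0, 0], [0.1849, -0.0183, 0, 0], [0.2023, 0.0013, 0, 0], [0.2152, 0.024, 0, 0]]
```

Call:
step_arm(
  plan=[
    [0.018,-0.019,0,0],
    [0.039,-0.035,0,0],
    [0.063,-0.045,0,0],
    [0.088,-0.05,0,0],
    [0.115,-0.05,0,0],
    [0.14,-0.045,0,0],
    [0.164,-0.034,0,0],
    [0.185,-0.018,0,0],
    [0.202,0.001,0,0],
    [0.215,0.024,0,0],
  ],
)

```text
t: 9.55
ee_pos: [0.5027, -0.1654, 0.1016]
orientation: [0.387, 3.114, -0.003]
contact_force: [6.0, -1.9, -0.5]
width: 0.241
grasp_force: 30.0
```

```bash
python3 arc.py -170.5 -10 8
```

```text
tcp [ 0.5027 -0.1654  0.1016] r 0.0508 ang -168.86 F [ 6.  -1.9 -0.5] w 0.24146727742808743
[[0.007, 0.0206, 0, 0], [0.0103, 0.0422, 0, 0], [0.0098, 0.064, 0, 0], [0.0055, 0.0853, 0, 0], [-0.0024, 0.1056, 0, 0], [-0.0138, 0.1242, 0, 0], [-0.0282, 0.1406, 0, 0], [-0.0452, 0.1542, 0, 0]]
```

Call:
step_arm(
  plan=[
    [0.007,0.021,0,0],
    [0.01,0.042,0,0],
    [0.01,0.064,0,0],
    [0.006,0.085,0,0],
    [-0.002,0.106,0,0],
    [-0.014,0.124,0,0],
    [-0.014,0.124,0,0],
    [-0.014,0.124,0,0],
  ],
)

```text
t: 10.35
ee_pos: [0.5208, -0.1165, 0.1015]
orientation: [0.386, 3.117, 0.002]
contact_force: [2.4, -0.1, 4.6]
width: 0.244
grasp_force: 30.0
```

```bash
python3 arc.py -230.5 -3 8
```

```text
tcp [ 0.5208 -0.1165  0.1015] r 0.0503 ang 129.05 F [ 2.4 -0.1  4.6] w 0.24368906670549034
[[-0.004, 0.0052, 0, 0], [-0.0083, 0.0101, 0, 0], [-0.0128, 0.0148, 0, 0], [-0.0176, 0.0193, 0, 0], [-0.0226, 0.0235, 0, 0], [-0.0278, 0.0275, 0, 0], [-0.0333, 0.0311, 0, 0], [-0.0389, 0.0345, 0, 0]]
```

Call:
step_arm(
  plan=[
    [-0.004,0.005,0,0],
    [-0.008,0.01,0,0],
    [-0.013,0.015,0,0],
    [-0.018,0.019,0,0],
    [-0.018,0.019,0,0],
  ],
)

```text
t: 10.85
ee_pos: [0.5271, -0.1122, 0.1014]
orientation: [-0.384, -3.114, 0.003]
contact_force: [-5.1, -5.8, 11.3]
width: 0.238
grasp_force: 30.0
```

```bash
python3 arc.py -242.5 -3 4
```

```text
tcp [ 0.5271 -0.1122  0.1014] r 0.0502 ang 120.32 F [-5.1 -5.8 11.3] w 0.23762208966238998
[[-0.005, 0.0042, 0, 0], [-0.0102, 0.0082, 0, 0], [-0.0156, 0.0118, 0, 0], [-0.0213, 0.0152, 0, 0]]
```

Call:
step_arm(
  plan=[
    [-0.005,0.004,0,0],
    [-0.01,0.008,0,0],
    [-0.01,0.008,0,0],
    [-0.01,0.008,0,0],
  ],
)

```text
t: 11.25
ee_pos: [0.5275, -0.1121, 0.1011]
orientation: [-0.382, -3.105, 0.009]
contact_force: [-18.0, -13.3, 19.1]
width: 0.24
grasp_force: 30.0
```

```bash
python3 arc.py -248.5 12 10
python3 - <<'E'
from h import *
a,c=grab('side','d5.png'); x=a[150:270,240:360]; 
im=cv2.resize(x[...,::-1],(600,600),interpolation=3); cv2.imwrite('pics/d5b.png',im)
E
```

```text
tcp [ 0.5275 -0.1121  0.1011] r 0.0502 ang 119.91 F [-18.  -13.3  19.1] w 0.23966713213887975
[[0.0196, -0.0173, 0, 0], [0.0351, -0.0383, 0, 0], [0.0459, -0.0621, 0, 0], [0.0516, -0.0876, 0, 0], [0.0518, -0.1138, 0, 0], [0.0466, -0.1394, 0, 0], [0.0361, -0.1633, 0, 0], [0.021, -0.1846, 0, 0], [0.0017, -0.2022, 0, 0], [-0.0208, -0.2155, 0, 0]]
```

View pics/d5b.png

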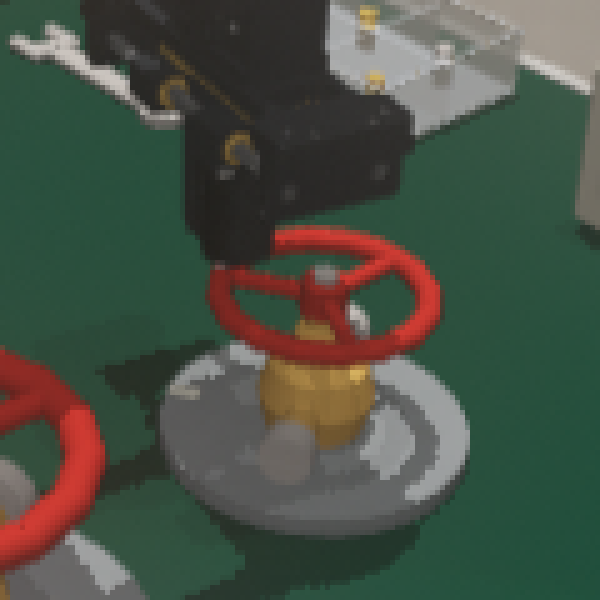

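The side picture shows the gripper on the handle at crop (240,240), in line with the white mark at (185,390). The wheel is on its stop, with the handle at 119.9°. Next I wind it back.

Call:
step_arm(
  plan=[
    [0.02,-0.017,0,0],
    [0.035,-0.038,0,0],
    [0.046,-0.062,0,0],
    [0.052,-0.088,0,0],
    [0.052,-0.114,0,0],
    [0.047,-0.139,0,0],
    [0.036,-0.163,0,0],
    [0.021,-0.185,0,0],
    [0.002,-0.202,0,0],
    [-0.021,-0.216,0,0],
  ],
)

```text
t: 12.3
ee_pos: [0.5203, -0.1946, 0.1013]
orientation: [-0.388, -3.116, -0.005]
contact_force: [2.9, 8.4, 7.8]
width: 0.238
grasp_force: 30.0
```

```bash
python3 arc.py 231.5 12 10
```

```text
tcp [ 0.5203 -0.1946  0.1013] r 0.0506 ang -129.53 F [2.9 8.4 7.8] w 0.2380436276335396
[[-0.0248, -0.0082, 0, 0], [-0.0508, -0.0111, 0, 0], [-0.0768, -0.0085, 0, 0], [-0.1017, -0.0005, 0, 0], [-0.1244, 0.0124, 0, 0], [-0.1439, 0.0298, 0, 0], [-0.1594, 0.0509, 0, 0], [-0.1701, 0.0747, 0, 0], [-0.1757, 0.1002, 0, 0], [-0.1758, 0.1264, 0, 0]]
```

Call:
step_arm(
  plan=[
    [-0.025,-0.008,0,0],
    [-0.051,-0.011,0,0],
    [-0.077,-0.009,0,0],
    [-0.102,0,0,0],
    [-0.124,0.012,0,0],
    [-0.144,0.03,0,0],
    [-0.159,0.051,0,0],
    [-0.17,0.075,0,0],
    [-0.176,0.1,0,0],
    [-0.176,0.126,0,0],
  ],
)

```text
t: 13.3
ee_pos: [0.6011, -0.1654, 0.1014]
orientation: [0.387, 3.118, -0.003]
contact_force: [1.0, -2.6, 5.5]
width: 0.24
grasp_force: 30.0
```

```bash
python3 arc.py 351.5 12 10
```

```text
tcp [ 0.6011 -0.1654  0.1014] r 0.0496 ang -11.34 F [ 1.  -2.6  5.5] w 0.2397884623917549
[[0.0053, 0.0256, 0, 0], [0.0158, 0.0495, 0, 0], [0.031, 0.0708, 0, 0], [0.0503, 0.0884, 0, 0], [0.0728, 0.1016, 0, 0], [0.0976, 0.1098, 0, 0], [0.1236, 0.1127, 0, 0], [0.1496, 0.1101, 0, 0], [0.1745, 0.1022, 0, 0], [0.1972, 0.0893, 0, 0]]
```

Call:
step_arm(
  plan=[
    [0.005,0.026,0,0],
    [0.016,0.05,0,0],
    [0.031,0.071,0,0],
    [0.05,0.088,0,0],
    [0.073,0.102,0,0],
    [0.098,0.11,0,0],
    [0.124,0.113,0,0],
    [0.15,0.11,0,0],
    [0.175,0.102,0,0],
    [0.197,0.089,0,0],
  ],
)

```text
t: 14.3
ee_pos: [0.5327, -0.1096, 0.1014]
orientation: [-0.386, -3.118, -0.001]
contact_force: [3.3, -1.0, 5.9]
width: 0.237
grasp_force: 30.0
```

```bash
python3 arc.py 111.5 12 10
```

```text
tcp [ 0.5327 -0.1096  0.1014] r 0.0501 ang 113.35 F [ 3.3 -1.   5.9] w 0.23725432207840202
[[0.0195, -0.0174, 0, 0], [0.035, -0.0384, 0, 0], [0.0458, -0.0622, 0, 0], [0.0514, -0.0877, 0, 0], [0.0516, -0.1139, 0, 0], [0.0463, -0.1394, 0, 0], [0.0359, -0.1634, 0, 0], [0.0206, -0.1846, 0, 0], [0.0013, -0.2022, 0, 0], [-0.0212, -0.2155, 0, 0]]
```

Nearly one turn is done. The second turn repeats the same arcs.

Call:
step_arm(
  plan=[
    [0.02,-0.017,0,0],
    [0.035,-0.038,0,0],
    [0.046,-0.062,0,0],
    [0.051,-0.088,0,0],
    [0.052,-0.114,0,0],
    [0.046,-0.139,0,0],
    [0.036,-0.163,0,0],
    [0.021,-0.185,0,0],
    [0.001,-0.202,0,0],
    [-0.021,-0.216,0,0],
  ],
)

```text
t: 15.3
ee_pos: [0.5202, -0.1946, 0.1013]
orientation: [-0.389, -3.116, -0.006]
contact_force: [4.6, 9.7, 7.9]
width: 0.237
grasp_force: 30.0
```

Call:
step_arm(
  plan=[
    [-0.025,-0.008,0,0],
    [-0.051,-0.011,0,0],
    [-0.077,-0.009,0,0],
    [-0.102,0,0,0],
    [-0.124,0.012,0,0],
    [-0.144,0.03,0,0],
    [-0.159,0.051,0,0],
    [-0.17,0.075,0,0],
    [-0.176,0.1,0,0],
    [-0.176,0.126,0,0],
  ],
)

```text
t: 16.3
ee_pos: [0.6011, -0.1656, 0.1014]
orientation: [0.387, 3.117, -0.003]
contact_force: [1.1, -3.9, 6.4]
width: 0.241
grasp_force: 29.9
```

Call:
step_arm(
  plan=[
    [0.005,0.026,0,0],
    [0.016,0.05,0,0],
    [0.031,0.071,0,0],
    [0.05,0.088,0,0],
    [0.073,0.102,0,0],
    [0.098,0.11,0,0],
    [0.124,0.113,0,0],
    [0.15,0.11,0,0],
    [0.175,0.102,0,0],
    [0.197,0.089,0,0],
  ],
)

```text
t: 17.3
ee_pos: [0.5324, -0.1098, 0.1014]
orientation: [-0.386, -3.117, -0.002]
contact_force: [2.6, 0.4, 6.1]
width: 0.24
grasp_force: 30.0
```

Call:
step_arm(
  plan=[
    [0,0,0,0],
    [0,0,0,0],
    [0,0,0,0],
  ],
)

```text
t: 17.6
ee_pos: [0.5311, -0.1104, 0.1013]
orientation: [-0.386, -3.113, -0.001]
contact_force: [-2.3, 1.3, 11.2]
width: 0.24
grasp_force: 30.0
```

```bash
python3 arc.py 111.5 3 4
```

```text
tcp [ 0.5311 -0.1104  0.1013] r 0.0500 ang 115.33 F [-2.3  1.3 11.2] w 0.24028565560200107
[[0.0052, -0.004, 0, 0], [0.0102, -0.0082, 0, 0], [0.015, -0.0126, 0, 0], [0.0195, -0.0174, 0, 0]]
```

Call:
step_arm(
  plan=[
    [0.005,-0.004,0,0],
    [0.0085,-0.007,0,0],
    [0.0085,-0.007,0,0],
    [0.0085,-0.007,0,0],
    [0.0085,-0.007,0,0],
  ],
)

```text
t: 18.1
ee_pos: [0.528, -0.112, 0.1013]
orientation: [-0.387, -3.115, -0.002]
contact_force: [0.4, 2.5, 9.9]
width: 0.24
grasp_force: 30.0
```

```bash
python3 arc.py 116.5 1 2
python3 - <<'E'
from h import *
a,c=grab('side','d6.png'); b=np.load('pics/d5.png.npy')
x=cv2.resize(np.hstack([b[180:230,275:335],a[180:230,275:335]])[...,::-1],(800,333),interpolation=3)
cv2.imwrite('pics/d6b.png',x)
E
```

```text
tcp [ 0.528  -0.112   0.1013] r 0.0500 ang 119.33 F [0.4 2.5 9.9] w 0.2398175071642817
[[0.0016, -0.0014, 0, 0], [0.0033, -0.0029, 0, 0]]
```

View pics/d6b.png

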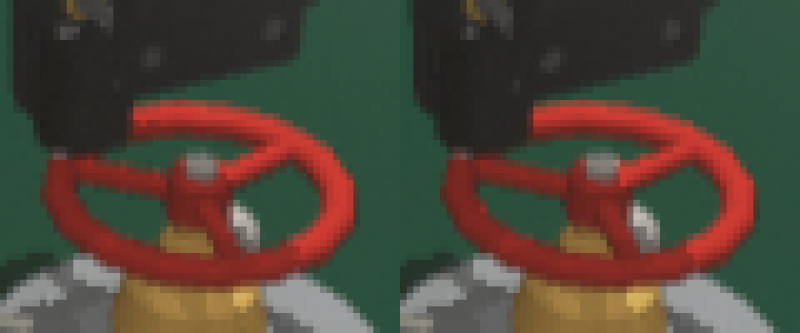

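The wheel at the stop (left) and now (right) look the same, with the spokes in identical places. I'll add the last ~0.7° and settle.

Call:
step_arm(
  plan=[
    [0.0013,-0.0011,0,0],
    [0.0013,-0.0011,0,0],
    [0.0013,-0.0011,0,0],
    [0.0013,-0.0011,0,0],
    [0.0013,-0.0011,0,0],
    [0.0013,-0.0011,0,0],
    [0.0013,-0.0011,0,0],
    [0.0013,-0.0011,0,0],
  ],
)

```text
t: 18.95
ee_pos: [0.5276, -0.1122, 0.1013]
orientation: [-0.387, -3.115, -0.002]
contact_force: [0.8, 2.5, 9.8]
width: 0.24
grasp_force: 30.0
```

```bash
python3 arc.py 117.2 1 1
python3 - <<'E'
from h import *
a,c=grab('scene','s7.png'); b,_=grab('side','d7.png')
def d(x,y,r): 
    m=cv2.absdiff(x,y)[r].max(2); return int((m>40).sum())
D5=np.load('pics/d5.png.npy')
for n in ('d6','d7'): print(n,np.abs(np.load(f'pics/{n}.png.npy')[200:230,275:335].astype(int)-D5[200:230,275:335]).mean())
print(status.observe()['joint_velocities'].round(4))
E
```

```text
tcp [ 0.5276 -0.1122  0.1013] r 0.0500 ang 119.82 F [0.8 2.5 9.8] w 0.2398166206850262
[[0.0016, -0.0015, 0, 0]]
d6 1.2698148148148147
d7 1.1601851851851852
[-0.001  -0.     -0.001  -0.0005 -0.0013 -0.0003]
```

The measured tool angle is 119.8°, against 119.9–120.3° at the stop. The arm is at rest and still gripping the handle.

```bash
python3 -c "
from workcell import order
print(order.hand_in())"
```

```text
the job is handed in; nothing more can be done
None
```

I pulled the blue cap fully up to its collar and left the yellow cap on. I wound the valve shut onto its stop, then back two full turns, to within about half a degree of the stop angle by the tool pose. I handed the job in at about 19 s with the handle still gripped and the arm at rest; no verdict was shown.

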